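# Change over the plug boxes

### The job

Change over the two lidded plywood boxes on the workbench: tip the standing lid of the short box over so that it falls shut, and push the shut lid of the long box up (its front lip overhangs the wall) and over, past upright, so that it stays leaning open by itself. Only push the lids, never pinch them between the fingers, and leave both boxes where they stand and everything else on the bench undisturbed.

Things in the scene. Friction and masses are not known exactly. Their poses are not given: they have to be found in the camera images.
- long_box: the long plywood box: heavy (over 1.5 kg), loose on the bench, 110 mm deep (x) by 200 mm wide (y) by 85 mm high, walls 9 mm, open top under a hinged lid. Origin: centre of its underside; z up; its front faces -x (towards the robot), its lid hinges along the top of the far (+x) wall. Starts with its lid shut.
- long_lid (a joint): hinge angle of the long box's lid: 0 = shut, 1.57 = upright, 1.95 = its stop, leaning back beyond the box. Free hinge with hardly any friction: below about 1.5 it falls shut by its own weight, beyond about 1.6 it falls back to the stop and stays there
- long_lip (a point): middle of the free (front) edge of the long box's lid, on its underside; moves with the lid. The lid is a flat plywood panel with no handle, 130 mm from hinge to free edge, 204 mm wide, 12 mm thick (two 6 mm layers, the outer set back 5 mm), about 240 g. Shut, it overhangs the front wall by 20 mm, underside 86 mm above the bench; open, this edge is some 206 mm up
- long_hinge (a point): middle of the long lid's hinge line, at the lid's underside, 86 mm above the bench; the lip lies 130 mm from it
- short_box: the short plywood box: heavy (over 1.5 kg), loose on the bench, 110 mm deep (x) by 140 mm wide (y) by 85 mm high, walls 9 mm, open top under a hinged lid. Origin: centre of its underside; z up; its front faces -x (towards the robot), its lid hinges along the top of the far (+x) wall. Starts with its lid standing open.
- short_lid (a joint): hinge angle of the short box's lid: 0 = shut, 1.57 = upright, 1.95 = its stop, leaning back beyond the box. Free hinge with hardly any friction: below about 1.5 it falls shut by its own weight, beyond about 1.6 it falls back to the stop and stays there
- short_lip (a point): middle of the free (front) edge of the short box's lid, on its underside; moves with the lid. The lid is a flat plywood panel with no handle, 130 mm from hinge to free edge, 144 mm wide, 12 mm thick (two 6 mm layers, the outer set back 5 mm), about 170 g. Shut, it overhangs the front wall by 20 mm, underside 86 mm above the bench; open, this edge is some 206 mm up
- short_hinge (a point): middle of the short lid's hinge line, at the lid's underside, 86 mm above the bench; the lip lies 130 mm from it
- finial: turned wooden ball finial, 53 mm across, 69 mm high, standing between the boxes; origin under its centre. Not to be disturbed
- offcut: wooden offcut 90 x 45 x 34 mm lying between and behind the boxes; origin under its centre. Not to be disturbed
- screwdriver: screwdriver with black handle lying in front of the boxes, under 40 mm high; origin under its middle, x along it. Not to be disturbed
- square: try square lying flat to the left, wooden stock 110 x 18 x 16 mm with a 150 mm steel blade; origin under the middle of the stock. Not to be disturbed
- glue: white glue bottle, 60 mm across, 170 mm high, far side of the bench; origin under its centre. Not to be disturbed
- tape: black tape measure 70 x 36 x 62 mm to the right; origin under its centre. Not to be disturbed
- mug: white mug, 80 mm across, 90 mm high, far side of the bench; origin under its centre. Not to be disturbed
Things that resemble listed ones, but are neither listed nor needed, are in the scene too. What is shaped like the short_box but black, green or turquoise is not meant.

How it is judged:
At the end, for the whole second after the job is handed in: The long box's lid rests open (hinge angle above 1.8 of 1.95), the short box's lid lies shut (angle below 0.05), both lids at rest, both boxes level and within 40 mm of where they stood (value of joint long_lid above 1.8 rad and value of joint short_lid below 0.05 rad and velocity of joint long_lid between -0.1 and 0.1 rad/s and velocity of joint short_lid between -0.1 and 0.1 rad/s and angle between each of long_box, short_box's own z axis and vertical below 0.05 rad and distance of each of long_box, short_box from where it was at the start of the episode below 0.04 m); the robot touches nothing.
It fails at once if a lid is pinched between the fingers (pressed on its upper and under side at once) ((contact force between the fingers and long_lid_c0 above 4 N and contact force between the fingers and long_lid_c1 above 4 N) or (contact force between the fingers and short_lid_c0 above 4 N and contact force between the fingers and short_lid_c1 above 4 N)).
It fails at once if a box is shoved more than 40 mm, lifted or tipped (distance of any of long_box, short_box from where it was at the start of the episode above 0.04 m or height (world z) of any of long_box, short_box above 0.012 m or angle between any of long_box, short_box's own z axis and vertical above 0.12 rad).
It fails at once if another thing on the bench is moved or lifted more than 25 mm (distance of any of finial, offcut, screwdriver, square, glue, tape, mug from where it was at the start of the episode above 0.025 m).
It also fails if it takes over 51 s, if anything falls off the work surface, if the arm or the gripper's body presses on something with over 40 N, if the wrist force passes 120 N, or if a joint passes its speed limit or range.

### The arm

A 6-joint arm with a two-finger parallel gripper is mounted at the origin on the work surface. World frame = base frame: x ahead of the robot, y to its left, z up, the work surface at z = 0. Lengths are in m, angles in rad, forces in N, time in s.
With the tool pointing down it reaches from about 0.375 to 0.9 m from the base axis. Payload 3.1 kg.
Tool frame: the origin (TCP) lies at the very end of the fingers, on their centre line; the grasp point (between the pads) lies 19 mm behind it; y points along the fingers, x is the direction in which the jaws open and shut, and the axes are right-handed (so a half turn about y gives the same grasp; the last joint's range is limited). The gripper opens to 87 mm and grips with 3 to 60 N. Pads are 19 mm wide; open, the fingers measure 117 mm over their backs; the gripper's body (75 mm by 190 mm) begins 51 mm behind the grasp point.
Start: joints at [-1.339, 0.527, 1.433, -0, 1.181, -0.178], TCP at [0.249, -0.573, 0.223] pointing down, gripper open.
Joint ranges: [-3.08, 3.08], [-0.75, 2.2], [0.22, 2.44], [-1.43, 4.57], [0, 2.65], [-2.85, 2.85]. Speed limits (rad/s): [2.79, 2.79, 3.14, 3.14, 3.14, 3.14].

### API

Orientations are given as a unit quaternion [w, x, y, z].
In Python, from station import manip gives the robot as it stands. The module is installed in compiled form; this text tells all that it offers. Calls block until the motion is done:
- manip.move_ptp(position, orientation): joint-space move of the TCP to a pose.
- manip.move_linear(position, rot=None, v=0.15): straight line of the TCP; rot=None keeps the orientation; v is the mean speed in m/s.
- manip.movej(angles): joint-space move.
- manip.set_gripper(opening, grip_force=None): opening from 0.0 (shut) to 1.0 (fully open); grip_force is the grip in N (None keeps the last); returns when the fingers have stopped.
- manip.wait(seconds).
- manip.inverse_kinematics(position, orientation): joint angles nearest the present ones, or None.
- manip.capture(name): name is "scene" or "top"; returns the picture (400x640x3 uint8, red, green, blue); there is no depth.
- manip.camera_model(name): a dict with "intrinsics" (3x3 intrinsics, pixels), "distortion" ([k1, k2, p1, p2, k3] as OpenCV has them; the pictures are not rectified), "xyz" and "orientation" of the camera in the world. Camera axes: x right, y down, z forward; pixel columns grow to the right and rows downward; lengths in m; the calibration is good to about 2 mm. A picture is of the moment at which its call begins. camera_model takes no time and is no camera call.
A pose or a line that the arm cannot do raises manip.Unreachable and nothing moves.
- manip.job_done(): hands the job in, once; it reports no verdict.
Readings, each from a call of its own:
- manip.read_t(): time.
- manip.read_q(): joint angles.
- manip.read_qvel(): joint speeds.
- manip.read_joint_torque(): joint torques, N m.
- manip.read_tcp_pos(): TCP position.
- manip.read_tool_rot(): TCP orientation.
- manip.read_ft_force(): force on the tool from outside, world axes, zero at the start.
- manip.read_wrist_torque(): the same for the moment, N m.
- manip.read_width(): opening from 0.0 (shut) to 1.0 (fully open).
Only numpy, scipy, OpenCV 4.12 (cv2) and the standard library are available. Lean on these libraries where they do the work, as an engineer would, in place of code of your own. Each camera call takes 0.05 s, during which the arm holds its last target. There are 200 camera calls.

## Working session

There is one attempt and no reset: what is moved stays moved. The work goes in short steps, each a Python script; the robot and the scene stay as the last script left them, time stands still between calls to the robot, and variables do not carry over. Pictures are saved under pics/ and viewed, about 8 in all and at most 12, crops included, and the job is handed in when it is done.

```bash
mkdir -p pics; python3 - <<'E'
from station import manip
import cv2
for n in("scene","top"):
    cv2.imwrite(f"pics/{n}0.png",manip.capture(n)[:,:,::-1]); print(n,manip.camera_model(n))
print(manip.read_t(),manip.read_tool_rot(),manip.read_tcp_pos())
E
```

```text
scene {'intrinsics': array([[392.25947606,   0.        , 322.72743519],
       [  0.        , 392.25947606, 194.67837931],
       [  0.        ,   0.        ,   1.        ]]), 'distortion': array([-0.07857791,  0.        ,  0.        ,  0.        ,  0.        ]), 'xyz': array([1.10003375, 0.56895498, 0.89462659]), 'orientation': array([-0.13961461,  0.33791331,  0.86243136, -0.35004931])}
top {'intrinsics': array([[475.11550011,   0.        , 314.45239892],
       [  0.        , 475.11550011, 199.66968019],
       [  0.        ,   0.        ,   1.        ]]), 'distortion': array([-0.05498323,  0.        ,  0.        ,  0.        ,  0.        ]), 'xyz': array([0.29236166, 0.01384113, 1.51958853]), 'orientation': array([-0.05965095,  0.71211874, -0.696463  ,  0.06532959])}
0.1 [ 0.59174249 -0.59079551  0.38831052 -0.38731955] [ 0.24888767 -0.57259765  0.22167403]
```

View pics/scene0.png

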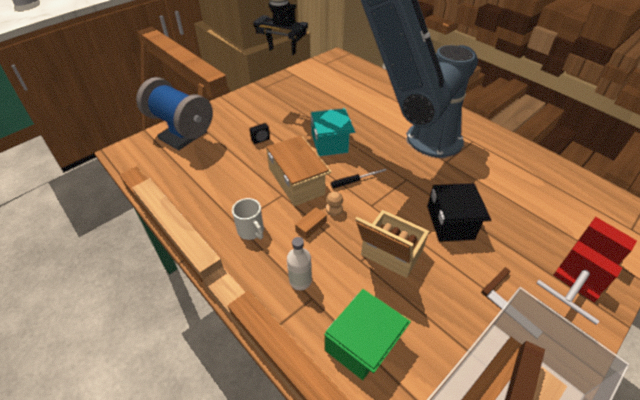

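View pics/top0.png

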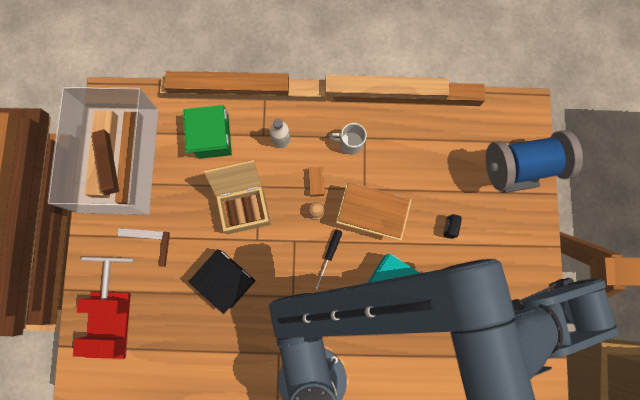

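The top view has the short box (lid open, leaning away) near (242,200) and the long box (shut) near (374,210), both slightly yawed. The finial is at (316,210), the offcut at (315,180) and the screwdriver at (330,250). I'll enlarge a crop to read the corners.

```bash
python3 - <<'E'
import cv2
a=cv2.imread("pics/top0.png")[150:250,195:425]
cv2.imwrite("pics/crop1.png",cv2.resize(a,(782,340),interpolation=cv2.INTER_CUBIC))
E
```

```text
(no output)
```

View pics/crop1.png

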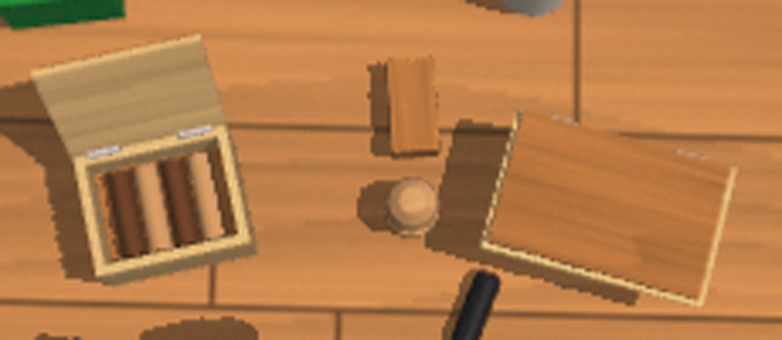

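Crop pixels. Long lid: front-left (481,246), front-right (700,305), back-right (736,168), back-left (518,110). Short rim: (98,278), (246,243), (222,130), (77,158). Short lid's free edge: (32,73), (200,36). Finial centre (412,203).

```bash
cat > h.py <<'E'
import numpy as np,cv2
from scipy.spatial.transform import Rotation as R
def pt(m,uv,z):
    n=cv2.undistortPoints(np.array([[uv]],float),m["intrinsics"],m["distortion"])[0,0]
    q=m["orientation"]; d=R.from_quat([*q[1:],q[0]]).apply([*n,1]); c=m["xyz"]
    return c+d*(z-c[2])/d[2]
E
python3 - <<'E'
from h import *
from station import manip
np.set_printoptions(precision=4,suppress=True)
m=manip.camera_model("top")
def f(L,z): return np.array([pt(m,(195+(x+.5)/3.4-.5,150+(y+.5)/3.4-.5),z) for x,y in L])
for nm,L,z in(("long FL FR BR BL",[(481,246),(700,305),(736,168),(518,110)],.092),("short rim",[(98,278),(246,243),(222,130),(77,158)],.085),("slip",[(32,73),(200,36)],.206),("finial",[(412,203)],.045),("offc",[(392,62),(436,58),(438,150),(392,156)],.034)):
    p=f(L,z);print(nm);print(p)
    if len(p)==4: 
        d=p-np.roll(p,-1,0);print("edges",np.linalg.norm(d,axis=1),"yaw",[np.degrees(np.arctan2(*(v[[1,0]]))) for v in(p[2]-p[1],p[3]-p[0])],"c",p.mean(0),np.degrees(np.arctan2(*( (p[0]-p[1])[[1,0]])))-90,np.degrees(np.arctan2(*( (p[3]-p[2])[[1,0]])))-90)
E
```

```text
long FL FR BR BL
[[ 0.4806 -0.062   0.092 ]
 [ 0.4321 -0.2574  0.092 ]
 [ 0.5566 -0.2912  0.092 ]
 [ 0.6053 -0.0938  0.092 ]]
edges [0.2013 0.129  0.2033 0.1287] yaw [np.float64(-15.222235338214233), np.float64(-14.323479217194397)] c [ 0.5187 -0.1761  0.092 ] -13.94305325455268 -13.875086640851137
short rim
[[0.4449 0.2788 0.085 ]
 [0.4795 0.1479 0.085 ]
 [0.582  0.1737 0.085 ]
 [0.5532 0.3037 0.085 ]]
edges [0.1353 0.1058 0.1332 0.1111] yaw [np.float64(14.08607043172707), np.float64(12.966158331135457)] c [0.5149 0.226  0.085 ] 14.786184343546793 12.491428006754063
slip
[[0.6026 0.3212 0.206 ]
 [0.6376 0.182  0.206 ]]
finial
[[ 0.5254 -0.0002  0.045 ]]
offc
[[ 0.6617  0.0214  0.034 ]
 [ 0.6665 -0.0201  0.034 ]
 [ 0.5779 -0.0236  0.034 ]
 [ 0.5712  0.0194  0.034 ]]
edges [0.0418 0.0887 0.0435 0.0905] yaw [np.float64(-177.74962829446244), np.float64(-178.67905110018214)] c [ 0.6193 -0.0007  0.034 ] 6.708967068760344 8.890103189454223
```

Sizes agree with the given ones. Long: yaw -14.2°, lip (0.456,-0.160), hinge (0.581,-0.1925). Short: yaw 13.6°, centre (0.515,0.226). I'll do the short lid first: closed fingers come down behind it and push toward the front.

```bash
cat >> h.py <<'E'
LY=np.radians(-14.1); SY=np.radians(13.6)
def rot(yaw,pitch,flip=1):
    "tool pointing forward (yaw) and pitch below horizontal; jaws horizontal"
    f=np.array([np.cos(yaw),np.sin(yaw),0]); y=f*np.cos(pitch)-np.array([0,0,np.sin(pitch)])
    x=flip*np.array([-np.sin(yaw),np.cos(yaw),0]); q=R.from_matrix(np.c_[x,y,np.cross(x,y)]).as_quat()
    return np.array([q[3],*q[:3]])
def loc(c,yaw,x,y,z): return np.array([c[0]+x*np.cos(yaw)-y*np.sin(yaw),c[1]+x*np.sin(yaw)+y*np.cos(yaw),z])
SC=(.515,.226); LL=(.4563,-.1597)
E
python3 - <<'E'
from h import *
from station import manip
best=None
for fl in(1,-1):
    q=rot(SY,np.pi/2,fl); j=manip.inverse_kinematics(loc(SC,SY,.175,0,.36),q)
    print(fl,j)
    if j is not None and (best is None or abs(j[5])<best[0]): best=(abs(j[5]),q)
q=best[1]
manip.set_gripper(0.0)
manip.move_ptp(loc(SC,SY,.175,0,.36),q)
manip.move_linear(loc(SC,SY,.175,0,.16),v=.2)
manip.move_linear(loc(SC,SY,.115,0,.16),v=.1); print(manip.read_ft_force())
manip.move_linear(loc(SC,SY,.02,0,.165),v=.1)
print(manip.read_ft_force(),manip.read_t())
manip.move_linear(loc(SC,SY,.0,0,.36),v=.25)
a=manip.capture("top");cv2.imwrite("pics/top2.png",a[:,:,::-1]); b=manip.capture("scene")
cv2.imwrite("pics/both2.png",cv2.resize(np.vstack([a[140:340,150:550],b[80:300,150:550]])[:,:,::-1],None,fx=1.4,fy=1.4))
print(manip.read_t(),manip.read_q())
E
```

```text
1 [ 0.22027962  0.59629472  0.92672341  0.          1.61857452 -1.58788149]
-1 [0.22027962 0.59629472 0.92672341 0.         1.61857452 1.55371116]
[0.42545472 0.48120565 0.25469034]
[-0.59266442 -0.55827807  0.29100043] 7.9667
9.0 [2.14772696e-01 3.12969962e-01 1.40502385e+00 1.44383632e-05
 1.42788239e+00 1.54830653e+00]
```

View pics/both2.png

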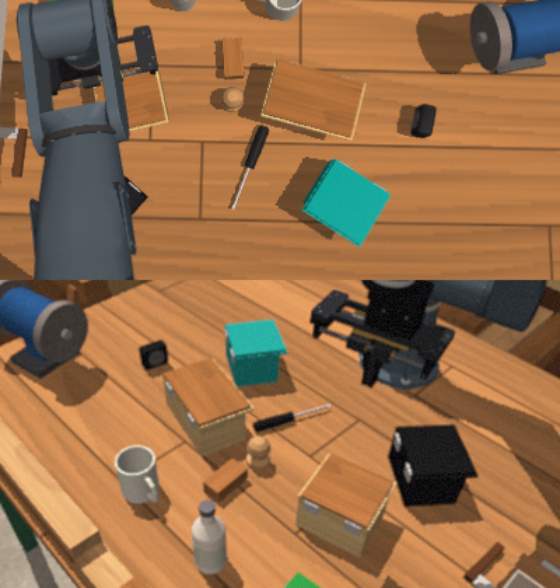

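The short lid is shut. The turquoise box stands just in front of the long box, with its top corners at top-view crop (338,160), (305,205), (388,198), (358,245), so I need to know how much room there is.

```bash
python3 - <<'E'
from h import *
from station import manip
np.set_printoptions(precision=3,suppress=True)
m=manip.camera_model("top"); c,s=np.cos(LY),np.sin(LY)
for u,v in((338,160),(304,203),(388,198),(358,245),(268,128),(262,150)):
    p=pt(m,(150+u/1.4,140+v/1.4),.097 if u>300 else .03); d=p[:2]-LL; print(p, "local to lip",d[0]*c+d[1]*s,-d[0]*s+d[1]*c)
def lp(x,y,z): return loc(LL,LY,x,y,z)
for P in(45,52,60):
  for fl in(1,-1):
    for y in(0,.03,.06):
      print(P,fl,y,[None if (j:=manip.inverse_kinematics(lp(*t),rot(LY,np.radians(P),fl))) is None else np.round(j,2) for t in((-.02,y,.05),(0,y,.06),(.14,y,.19))])
E
```

```text
[ 0.386 -0.229  0.097] local to lip -0.05109873604637852 -0.08395560791110179
[ 0.294 -0.156  0.097] local to lip -0.15806602225725308 -0.03605233236147401
[ 0.308 -0.335  0.097] local to lip -0.10123188349847269 -0.20613985947956504
[ 0.209 -0.27   0.097] local to lip -0.21272449126853954 -0.16725907444958446
[ 0.459 -0.082  0.03 ] local to lip -0.015964417472074912 0.07564629798339867
[ 0.41 -0.07  0.03] local to lip -0.06734030069182342 0.07598941020285525
45 1 0 [None, None, array([-0.63,  0.48,  2.08,  2.11,  0.31,  2.31])]
45 1 0.03 [None, None, array([-0.56,  0.48,  2.08,  2.25,  0.28,  2.22])]
45 1 0.06 [None, None, array([-0.48,  0.48,  2.08,  2.42,  0.25,  2.11])]
45 -1 0 [None, None, array([-0.63,  0.48,  2.08,  2.11,  0.31, -0.84])]
45 -1 0.03 [None, None, array([-0.56,  0.48,  2.08,  2.25,  0.28, -0.92])]
45 -1 0.06 [None, None, array([-0.48,  0.48,  2.08,  2.42,  0.25, -1.03])]
52 1 0 [None, array([-0.78,  0.81,  2.43,  2.66,  0.75,  1.5 ]), None]
52 1 0.03 [None, array([-0.68,  0.81,  2.44,  2.76,  0.76,  1.51]), None]
52 1 0.06 [None, array([-0.58,  0.81,  2.43,  2.85
[... 661 characters left out ...]
[-0.51,  0.44,  1.89,  0.42,  0.33, -2.2 ])]
60 1 0.06 [array([-0.56,  0.74,  2.39,  2.82,  0.51,  1.58]), array([-0.54,  0.69,  2.33,  2.77,  0.41,  1.66]), array([-0.45,  0.44,  1.89,  0.33,  0.31, -2.07])]
60 -1 0 [array([-0.75,  0.74,  2.38,  2.62,  0.5 , -1.55]), array([-0.72,  0.69,  2.32,  2.53,  0.41, -1.42]), array([-0.58,  0.44,  1.89,  0.49,  0.35,  0.82])]
60 -1 0.03 [array([-0.66,  0.74,  2.39,  2.72,  0.51, -1.56]), array([-0.63,  0.69,  2.33,  2.65,  0.41, -1.45]), array([-0.51,  0.44,  1.89,  0.42,  0.33,  0.94])]
60 -1 0.06 [array([-0.56,  0.74,  2.39,  2.82,  0.51, -1.56]), array([-0.54,  0.69,  2.33,  2.77,  0.41, -1.48]), array([-0.45,  0.44,  1.89,  0.33,  0.31,  1.08])]
```

Pointing outward this close to the base, the wrist only works nearly radial. With y=+0.05 on the lid, the box yaw is almost radial (az about -13.4°) and the gripper body clears the turquoise box. I'll check the IK along the lifting arc.

```bash
cat >> h.py <<'E'
Y=.05
def wp(th,P,clear=0,back=0,a=.024,h=.010,fl=-1):
    nu=np.array([np.sin(P),np.cos(P)]); d=np.array([np.cos(P),-np.sin(P)]); f=max(P,th)
    c=np.array([.13-.13*np.cos(th),.086+.13*np.sin(th)])+a*np.array([np.cos(f),-np.sin(f)])-(h+clear)*nu-back*d
    p=loc(LL,LY,c[0],Y,c[1]); return p,rot(np.arctan2(p[1],p[0]),P,fl)
def path(P0=60,P1=40,n=9):
    t=np.linspace(0,1,n)
    return [(np.radians(P0),.006,.10,0),(np.radians(P0),.006,0,0)]+[(np.radians(P0+(P1-P0)*s),-.002 ,0,1.74*s) for s in t]
E
python3 - <<'E'
from h import *
from station import manip
np.set_printoptions(precision=3,suppress=True)
for fl in(-1,1):
  for P0,P1 in((60,40),(56,35),(62,30)):
    print(fl,P0,P1)
    for P,c,b,th in path(P0,P1,5):
        p,q=wp(th,P,c,b,fl=fl); print(p,manip.inverse_kinematics(p,q))
E
```

```text
-1 60 40
[ 0.418 -0.099  0.144] [-0.644  0.401  2.398  2.181  0.247 -0.987]
[ 0.467 -0.111  0.057] [-0.579  0.702  2.334  2.718  0.425 -1.484]
[ 0.473 -0.112  0.061] [-0.572  0.685  2.314  2.69   0.391 -1.446]
[ 0.487 -0.116  0.117] [-0.581  0.552  2.312  2.555  0.361 -1.303]
[ 0.522 -0.125  0.162] [-0.566  0.465  2.25   2.417  0.321 -1.13 ]
[ 0.562 -0.135  0.183] [-0.547  0.468  2.195  2.468  0.355 -1.153]
[ 0.607 -0.146  0.184] [-0.524  0.53   2.139  2.599  0.436 -1.259]
-1 56 35
[ 0.414 -0.098  0.14 ] None
[ 0.469 -0.111  0.057] [-0.598  0.755  2.383  2.774  0.589 -1.568]
[ 0.475 -0.113  0.062] [-0.59   0.732  2.363  2.758  0.55  -1.54 ]
[ 0.489 -0.116  0.117] [-0.601  0.6    2.365  2.67   0.523 -1.444]
[ 0.523 -0.125  0.161] [-0.585  0.511  2.308  2.598  0.484 -1.335]
[ 0.563 -0.135  0.182] [-0.562  0.515  2.251  2.629  0.524 -1.333]
[ 0.607 -0.146  0.184] [-0.537  0.581  2.191  2.707  0.614 -1.384]
-1 62 30
[ 0.42  -0.099  0.146] [-0.627  0.379  2.36   1.856  0.19  -0.643]
[ 0.466 -0.111  0.057] [-0.57   0.68   2.309  2.669  0.348 -1.423]
[ 0.473 -0.112  0.061] [-0.563  0.665  2
[... 986 characters left out ...]
  2.67   0.523  1.697]
[ 0.523 -0.125  0.161] [-0.585  0.511  2.308  2.598  0.484  1.807]
[ 0.563 -0.135  0.182] [-0.562  0.515  2.251  2.629  0.524  1.808]
[ 0.607 -0.146  0.184] [-0.537  0.581  2.191  2.707  0.614  1.757]
1 62 30
[ 0.42  -0.099  0.146] [-0.627  0.379  2.36   1.856  0.19   2.498]
[ 0.466 -0.111  0.057] [-0.57   0.68   2.309  2.669  0.348  1.719]
[ 0.473 -0.112  0.061] [-0.563  0.665  2.289  2.631  0.317  1.766]
[ 0.488 -0.116  0.117] [-0.586  0.563  2.324  2.59   0.398  1.797]
[ 0.523 -0.125  0.161] [-0.583  0.506  2.301  2.584  0.465  1.824]
[ 0.563 -0.135  0.182] [-0.57   0.543  2.277  2.673  0.61   1.753]
[ 0.608 -0.146  0.184] [-0.549  0.645  2.238  2.762  0.804  1.68 ]
```

```bash
python3 - <<'E'
from h import *
from station import manip
np.set_printoptions(precision=3,suppress=True)
P=path()
p,q=wp(0,P[0][0],P[0][1],P[0][2],fl=1)
j=manip.inverse_kinematics(p,q); j2=np.array(j); j2[1]=.1
manip.movej(j2); print(manip.read_tcp_pos(),manip.read_t())
manip.movej(j); print(manip.read_tcp_pos(),manip.read_t())
p,q=wp(0,P[1][0],P[1][1],0,fl=1)
manip.move_linear(p,q,v=.08); print(p,manip.read_tcp_pos(),manip.read_ft_force(),manip.read_t())
a=manip.capture("top"); b=manip.capture("scene")
cv2.imwrite("pics/both3.png",cv2.resize(np.vstack([a[150:300,270:470],b[90:240,230:430]])[:,:,::-1],None,fx=2,fy=2))
E
```

```text
[ 0.436 -0.111  0.267] 10.8833
[ 0.419 -0.098  0.144] 11.4333
[ 0.467 -0.111  0.057] [ 0.466 -0.111  0.058] [-0.517 -0.206  0.172] 12.8333
```

View pics/both3.png

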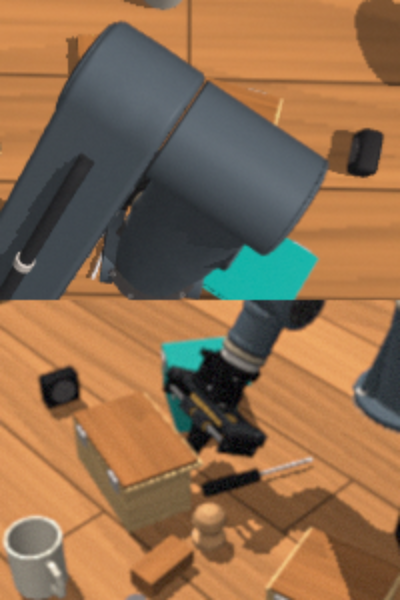

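The fingers are under the lip with no contact, and nothing has been disturbed. Next I'll lift along the arc, checking the force at each step.

```bash
python3 - <<'E'
from h import *
from station import manip
np.set_printoptions(precision=2,suppress=True)
f0=manip.read_ft_force()
for P,c,b,th in path(n=9)[2:]:
    p,q=wp(th,P,c,b,fl=1)
    manip.move_linear(p,q,v=.06); f=manip.read_ft_force()
    print(round(th,2),p,manip.read_tcp_pos(),f-f0,manip.read_t())
    if np.linalg.norm(f-f0)>12: print("STOP");break
    if .4<th<.5: cv2.imwrite("pics/mid.png",cv2.resize(manip.capture("scene")[60:260,200:460,::-1],None,fx=2,fy=2))
manip.wait(.3)
cv2.imwrite("pics/end.png",cv2.resize(manip.capture("scene")[60:260,200:460,::-1],None,fx=2,fy=2))
E
```

```text
0.0 [ 0.47 -0.11  0.06] [ 0.47 -0.11  0.06] [-4.34  2.18 -0.35] 13.2167
0.22 [ 0.48 -0.11  0.09] [ 0.48 -0.11  0.09] [-4.53  1.43  0.45] 13.8417
0.44 [ 0.49 -0.12  0.12] [ 0.49 -0.12  0.12] [-0.56 -0.55 -0.81] 14.475
0.65 [ 0.5  -0.12  0.14] [ 0.5  -0.12  0.14] [-0.57  0.01 -0.23] 15.1583
0.87 [ 0.52 -0.12  0.16] [ 0.52 -0.12  0.16] [-0.72 -0.77 -1.22] 15.7917
1.09 [ 0.54 -0.13  0.17] [ 0.54 -0.13  0.17] [-0.5  -0.07 -0.18] 16.325
1.3 [ 0.56 -0.13  0.18] [ 0.56 -0.13  0.18] [-1.36 -1.2  -0.19] 16.8583
1.52 [ 0.58 -0.14  0.19] [ 0.58 -0.14  0.19] [ 0.31 -0.11  0.88] 17.3917
1.74 [ 0.61 -0.15  0.18] [ 0.61 -0.15  0.18] [-0.39 -0.22 -0.11] 17.9333
```

View pics/end.png

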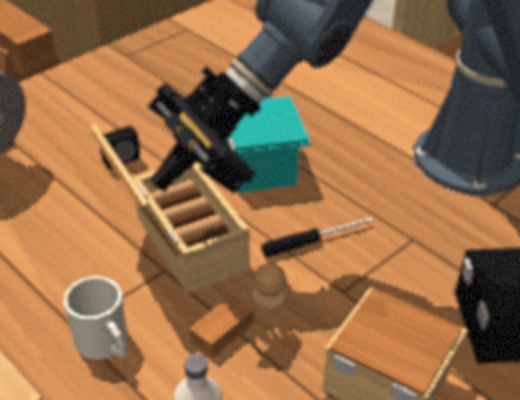

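The long lid stands open. I'll retract and do a last check.

```bash
python3 - <<'E'
from h import *
from station import manip
p=manip.read_tcp_pos(); 
u=np.array([-.05*np.cos(-.235),-.05*np.sin(-.235),.07])
manip.move_linear(p+u,v=.1)
j=np.array(manip.read_q()); j[1]-=.3; manip.movej(j); j[0]=-1.3; manip.movej(j)
manip.wait(1)
print(manip.read_tcp_pos(),manip.read_ft_force(),np.abs(manip.read_qvel()).max(),manip.read_t())
a=manip.capture("top"); b=manip.capture("scene")
cv2.imwrite("pics/fin.png",cv2.resize(np.vstack([a[110:290,170:470],b[90:300,200:500]])[:,:,::-1],None,fx=1.5,fy=1.5))
E
```

```text
[ 0.3207355  -0.45504251  0.41573797] [ 0.39477514 -0.5387865  -0.80494483] 0.002492610725533684 22.4
```

View pics/fin.png

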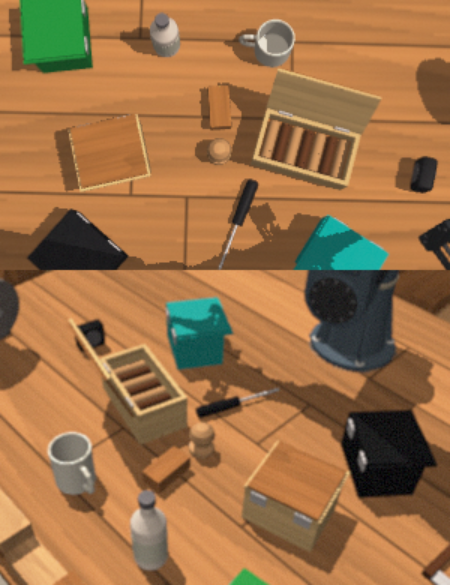

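The short lid lies shut and the long lid leans open. The arm is clear and the other items look unmoved. I'll check the long box's shift from its rim corners and hand in.

```bash
python3 - <<'E'
from h import *
from station import manip
m=manip.camera_model("top")
a=[pt(m,(170+u/1.5,110+v/1.5),.085) for u,v in((253,158),(348,187))]
print("front rim mid",sum(a)/2,"expected",loc(LL,LY,.02,0,.085),"yaw",np.degrees(np.arctan2(*(a[0]-a[1])[[1,0]]))-90)
manip.job_done()
E
```

```text
front rim mid [ 0.4746962 -0.1666064  0.085    ] expected [ 0.47569744 -0.1645723   0.085     ] yaw -15.884543654117849
the job is handed in; nothing more can be done
```

Both lids are changed over and the job is handed in. The robot's clock read 22.4 s at the last check, against the 51 s limit.

- **Short box:** I pushed its standing lid from behind with the closed fingers, and it fell shut.
- **Long box:** I lifted its lid by the lip with the closed fingers tilted underneath. I then followed the arc over past upright, and it came to rest leaning open. The readings between steps reached about 5 N.

**Last checks:**
- **Lids:** the final pictures show the short lid shut and the long lid leaning open. I judged both by eye and did not measure the hinge angles.
- **Long box:** its front rim came out within about 2–3 mm of where it should be. Its yaw read about -15.9° against roughly -14° before, which is within my pixel-reading error or a very small turn.
- **Short box and other items:** these look unmoved in the pictures, but I did not measure them again.
- **Robot:** the arm stood clear of everything with its joints practically still.

No check failed.

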